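# Flip the bead-stock tags on the craft bench

## Task

On the stock board each bead bin has a hinged wooden tag: the face with the round disc means full, the face with the bar means reorder. With light fingertip pushes, flip over the tags that are wrong, so that the bins heaped with beads, and only those, show the disc face up and the nearly empty bins show the bar face up. Do not pinch or grip anything, leave the tags that are already right as they are, and do not disturb the other things on the bench.

Things in the scene. Friction and masses are not known exactly. Their poses are not given: they have to be found in the camera images.
- board: dark wooden stock board 220 x 400 x 12 mm lying fixed on the table, four alike bays in a row on it about 90 mm apart, tags on the robot's side and bins beyond; origin at the centre of its underside, x towards the bins' side, y along the row
- bay_a: stock bay, fixed: its bin is FULL, beads heaped above the rim. Origin on the board's top (12 mm above table) straight below the tag's hinge; x points from tag to bin, z up. Hinge axis along y, 50 mm above origin, between posts 56 mm tall at y = +-28 mm, 14 mm deep. Bin: open wooden box 70 x 72 mm, 38 mm tall, centre 105 mm along +x; heaped beads reach 52 mm up.
- bay_b: stock bay, fixed: its bin is nearly EMPTY, three beads on its floor. Origin on the board's top (12 mm above table) straight below the tag's hinge; x points from tag to bin, z up. Hinge axis along y, 50 mm above origin, between posts 56 mm tall at y = +-28 mm, 14 mm deep. Bin: open wooden box 70 x 72 mm, 38 mm tall, centre 105 mm along +x; heaped beads reach 52 mm up.
- bay_c: stock bay, fixed: its bin is FULL, beads heaped above the rim. Origin on the board's top (12 mm above table) straight below the tag's hinge; x points from tag to bin, z up. Hinge axis along y, 50 mm above origin, between posts 56 mm tall at y = +-28 mm, 14 mm deep. Bin: open wooden box 70 x 72 mm, 38 mm tall, centre 105 mm along +x; heaped beads reach 52 mm up.
- bay_d: stock bay, fixed: its bin is nearly EMPTY, three beads on its floor. Origin on the board's top (12 mm above table) straight below the tag's hinge; x points from tag to bin, z up. Hinge axis along y, 50 mm above origin, between posts 56 mm tall at y = +-28 mm, 14 mm deep. Bin: open wooden box 70 x 72 mm, 38 mm tall, centre 105 mm along +x; heaped beads reach 52 mm up.
- tag_a (a joint): tag of bay_a: wooden plate 44 mm wide, 6 thick, free edge 60 mm from hinge. 0 = rests leaning 35 deg from upright away from the bin (free edge 34 mm along -x, 49 mm above hinge), bar face up; 0.61 upright; 1.22 = rests leaning 35 deg towards the bin, disc face up. About 40 g, free damped hinge, no spring: pushed past upright it falls to the other rest by itself.
- tag_b (a joint): tag of bay_b: wooden plate 44 mm wide, 6 thick, free edge 60 mm from hinge. 0 = rests leaning 35 deg from upright away from the bin (free edge 34 mm along -x, 49 mm above hinge), bar face up; 0.61 upright; 1.22 = rests leaning 35 deg towards the bin, disc face up. About 40 g, free damped hinge, no spring: pushed past upright it falls to the other rest by itself.
- tag_c (a joint): tag of bay_c: wooden plate 44 mm wide, 6 thick, free edge 60 mm from hinge. 0 = rests leaning 35 deg from upright away from the bin (free edge 34 mm along -x, 49 mm above hinge), bar face up; 0.61 upright; 1.22 = rests leaning 35 deg towards the bin, disc face up. About 40 g, free damped hinge, no spring: pushed past upright it falls to the other rest by itself.
- tag_d (a joint): tag of bay_d: wooden plate 44 mm wide, 6 thick, free edge 60 mm from hinge. 0 = rests leaning 35 deg from upright away from the bin (free edge 34 mm along -x, 49 mm above hinge), bar face up; 0.61 upright; 1.22 = rests leaning 35 deg towards the bin, disc face up. About 40 g, free damped hinge, no spring: pushed past upright it falls to the other rest by itself.
- bobbin: bystander: loose wooden bobbin, 26 mm diameter, 38 mm tall, standing on the board between two bays; origin at its foot
- stamp: bystander: loose turned wooden hand stamp, 22 mm diameter, 43 mm tall, standing on the board between two bays; origin at its foot
- glue_jar: bystander: loose glass jar with white cap, 52 mm diameter, 60 mm tall, on the table left of the board; origin at its foot
- brush: bystander: loose brush lying on the table left of the board; origin at its underside
- hammer: bystander: loose small hammer, 220 mm long, lying on the table right of the board; origin at its underside
- clay_cup: bystander: loose clay cup, 64 mm rim, 55 mm tall, on the table right of the board; origin at its foot
- tape_ring: bystander: loose cardboard ring, 68 mm diameter, 18 mm tall, on the table left of the board; origin at its foot

How it is judged:
By the outcome, as a careful person would: the job done as asked, in the order asked, and still so for the second after the job is handed in, with the robot touching nothing.
It also fails if it takes over 38 s, if anything falls off the work surface, if the arm or the gripper's body presses on something with over 40 N, if the wrist force passes 120 N, or if a joint passes its speed limit or range.

## Robot

A 6-joint arm with a two-finger parallel gripper is mounted at the origin on the work surface. World frame = base frame: x ahead of the robot, y to its left, z up, the work surface at z = 0. Lengths are in m, angles in rad, forces in N, time in s.
With the tool pointing down it reaches from about 0.25 to 0.725 m from the base axis. Payload 4 kg.
Tool frame: the origin (TCP) lies midway between the tips of the shut fingers; the grasp point (between the pads) lies bot.tcp_to_grasp behind it (bot.tcp_to_grasp is the distance from the TCP to the grasp point, in m); z points along the fingers, y is the line along which they close (so a half turn about z gives the same grasp; the last joint's range is limited). The gripper opens to 85 mm and grips with 20 to 120 N. Pads are 22 mm wide; open, the fingers measure 114 mm over their backs; the gripper's body (76 mm by 85 mm) begins 54 mm behind the grasp point. The pads swing forward as they close: fully open they stand 13 mm farther back than shut.
Start: joints at [-1.292, 0.241, 0.005, 1.335, 0, 1.571], TCP at [0.138, -0.481, 0.231] pointing down, gripper open.
Joint ranges: [-2.72, 2.72], [-1.05, 1.87], [-1.09, 1.28], [-1.99, 2.15], [-1.42, 1.44], [-3.14, 3.14]. Speed limits (rad/s): [2.79, 2.79, 3.14, 3.14, 3.14, 3.14].

## Interface

Orientations are given as a unit quaternion [x, y, z, w].
In Python, from workcell import readout, camera, bot gives the robot as it stands. The module is installed in compiled form; this text tells all that it offers.
- The arm moves only by the tool jog_arm, never from a script. Its argument "motion" is a list of rows, each an object of numbers: "x", "y", "z": the shift along the tool's x, y, z in mm; "spin": the turn about the tool's z in degrees; "fingers": the closure, from -1 (fully open) to 1 (shut). A call has 1 to 8 rows; each row is the pose to reach, as a shift and turn from the pose commanded when the call began, along the tool's axes at that moment; what a row does not reach only later rows make up. A row lasts 1/8 s, in which the tool goes at most 62.5 mm and 10.7 degrees, less where a joint would pass 70% of its speed; a pose out of reach is approached as far as the arm can. A call with a gripper value outside its range is refused whole. The fingers move at their own pace and stop on an object; the grip force is fixed at half the most. Time passes only in rows, so rows that repeat a pose let the fingers close. It gives the time, the measured TCP pose, the force, the opening and the grip force at its end, in the units of the state.
- readout.get_obs(): the state, without advancing time (a new reading comes with each control period).
- camera(name): name is "scene" or "top" or "wrist"; returns a dict with "pixels" (384x512x3 uint8, red, green, blue), "K" (3x3 intrinsics, pixels), "rvec" (rotation vector, rad) and "tvec" (3), from world to camera coordinates, as OpenCV has them. Camera axes: x right, y down, z forward; pixel columns grow to the right and rows downward; lengths in m; the calibration is good to about 2 mm. A picture is of the moment at which its call begins. There is no depth.
- bot.job_done(): hands the job in; it is judged then, once.
The state is a dict: "clock": time; "joint_pos": joint angles; "joint_vel": joint speeds; "tau": joint torques, N m; "eef_pos": TCP position; "tool_rot": TCP orientation; "ft_force": force on the tool from outside, world axes, zero at the start; "ft_torque": the same for the moment, N m; "grip_width": finger opening in m; "grasp_force": force on a finger pad.
Only numpy, scipy, OpenCV 4.12 (cv2) and the standard library are available. Lean on these libraries where they do the work, as an engineer would, in place of code of your own. Each camera call takes 0.05 s, during which the arm holds its last target. There are 200 camera calls.

## Working session

There is one attempt and no reset: what is moved stays moved. The work goes in short steps, Python scripts to look and compute and a tool call to move; the robot and the scene stay as the last step left them, time stands still between calls to the robot, and variables do not carry over. Pictures are saved under pics/ and viewed, at most 10 in all, crops included, and the job is handed in when it is done.

Besides the shell and the picture viewer there is one more tool, called after "Emit:" as a command line: name --argument value ..., lists and objects as JSON in quotes. jog_arm: Moves the arm, as the interface text tells. Its arguments: {"type":"object","properties":{"motion":{"type":"array"}},"required":["motion"]}

```bash
mkdir -p pics
python3 - <<'E'
from workcell import readout, camera, bot
import cv2, pickle
for n in("scene","top"):
    c=camera(n); pickle.dump(c,open(n+".pkl","wb"))
    cv2.imwrite(f"pics/{n}0.png",cv2.resize(c["pixels"][:,:,::-1],(800,600),interpolation=cv2.INTER_CUBIC))
    print(n,c["K"].tolist(),c["rvec"],c["tvec"])
o=readout.get_obs();print(o["clock"],o["eef_pos"],o["tool_rot"],bot.tcp_to_grasp)
E
```

```text
scene [[423.41021624455846, 0.0, 257.38116240373876], [0.0, 423.41021624455846, 193.25212129997362], [0.0, 0.0, 1.0]] [ 1.48908368  2.24335474 -0.73603712] [ 0.2254665  -0.3725667   1.41309458]
top [[379.1427487908405, 0.0, 246.40860506154849], [0.0, 379.1427487908405, 191.7756998016109], [0.0, 0.0, 1.0]] [ 2.1335097  -2.15028921  0.11355622] [0.01839169 0.56360407 0.95029379]
0.1 [ 0.1374325  -0.48016777  0.23052473] [ 9.90303558e-01  1.38917306e-01 -1.32881106e-04 -9.09919080e-04] 0.0187
```

View pics/top0.png

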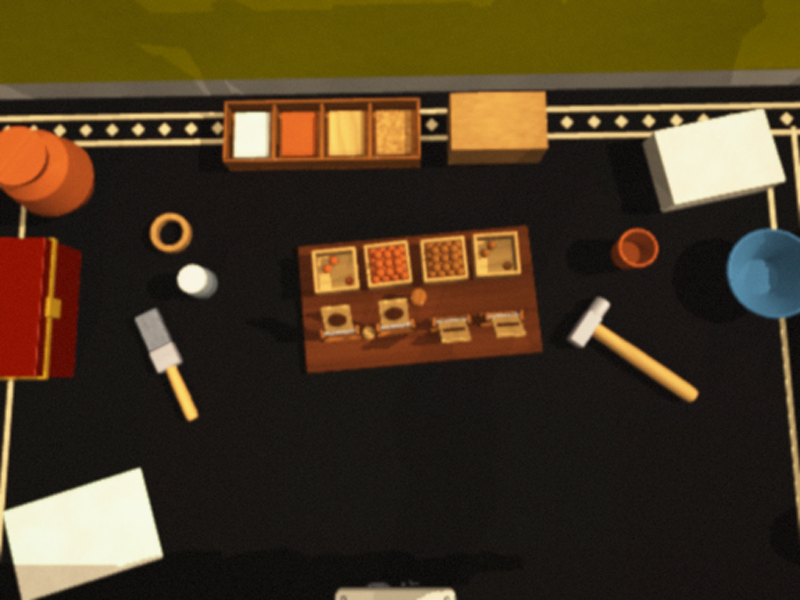

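View pics/scene0.png

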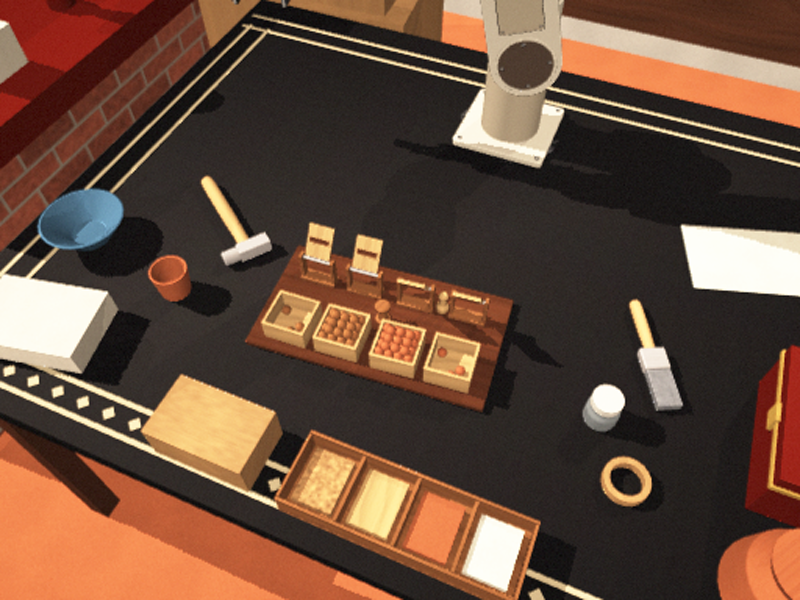

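The top view shows four bays, left to right (left is +y). They are empty/disc (tag ~(338,318)), full/disc (~(395,313)), full/bar (~(453,328)) and empty/bar (~(507,323)). So the first and third tags are wrong. The bobbin (~(419,297)) and the stamp (~(369,332)) stand between bays.

```bash
cat > h.py <<'E'
import numpy as np, cv2, pickle
from scipy.spatial.transform import Rotation as R
def ray(c,uv,z):
    M=R.from_rotvec(np.ravel(c["rvec"])).as_matrix(); t=np.ravel(c["tvec"])
    C=-M.T@t; d=M.T@np.linalg.solve(c["K"],[uv[0]*.64,uv[1]*.64,1]); return C+d*(z-C[2])/d[2]
E
python3 - <<'E'
from h import *
from workcell import readout
c=pickle.load(open("top.pkl","rb"))
P=np.array([ray(c,p,.012) for p in [(299,247),(528,227),(542,351),(308,373)]]);print(P.round(3))
ctr=P.mean(0);ey=(P[0]-P[1]+P[3]-P[2])[:2];ey/=np.linalg.norm(ey);ex=np.array([ey[1],-ey[0]]);print(ctr,ex)
# bin centres (rim z 50mm) -> hinges 105 mm toward robot
B=[ray(c,p,.050)[:2] for p in [(335.5,270),(388,264),(444.5,259),(496.5,254.5)]]
H=np.array([b-.105*ex for b in B]);print(np.array(B).round(3),H.round(3))
# disc tag centres, free edges as check
print([ray(c,p,.087).round(3) for p in [(338,318),(453,328)]])
o=readout.get_obs();T=R.from_quat(o["tool_rot"]).as_matrix();p=o["eef_pos"]
hb=[H[0],H[2]]
for n,q in dict(A_pre=np.r_[H[2]-.085*ex,.2],A_dn=np.r_[H[2]-.085*ex,.09],A_push=np.r_[H[2]+.012*ex,.09],B_pre=np.r_[H[0]+.085*ex,.2],B_dn=np.r_[H[0]+.085*ex,.09],B_push=np.r_[H[0]-.012*ex,.09]).items():print(n,q.round(3),(T.T@(q-p)*1000).round())
E
```

```text
[[ 0.661  0.163  0.012]
 [ 0.691 -0.233  0.012]
 [ 0.478 -0.249  0.012]
 [ 0.443  0.145  0.012]]
[ 0.56822831 -0.04321896  0.012     ] [0.99666717 0.08157541]
[[ 0.612  0.096]
 [ 0.622  0.008]
 [ 0.629 -0.085]
 [ 0.636 -0.171]] [[ 0.508  0.087]
 [ 0.517 -0.   ]
 [ 0.524 -0.094]
 [ 0.531 -0.18 ]]
[array([0.529, 0.087, 0.087]), array([ 0.511, -0.094,  0.087])]
A_pre [ 0.44  -0.101  0.2  ] [ 395. -282.   31.]
A_dn [ 0.44  -0.101  0.09 ] [ 395. -281.  141.]
A_push [ 0.536 -0.093  0.09 ] [ 490. -262.  141.]
B_pre [0.593 0.094 0.2  ] [ 595. -427.   31.]
B_dn [0.593 0.094 0.09 ] [ 595. -426.  141.]
B_push [0.496 0.086 0.09 ] [ 500. -445.  141.]
```

Emit:
jog_arm --motion '[{"x": 50,"y": -36,"z": 5,"fingers": 1},{"x": 100,"y": -71,"z": 10,"fingers": 1},{"x": 150,"y": -107,"z": 15,"fingers": 1},{"x": 200,"y": -143,"z": 20,"fingers": 1},{"x": 250,"y": -178,"z": 25,"fingers": 1},{"x": 300,"y": -214,"z": 31,"fingers": 1},{"x": 350,"y": -250,"z": 31,"fingers": 1},{"x": 395,"y": -282,"z": 31,"fingers": 1}]'

```text
validation failed for argument at $.mo...
```

Run:
```python
from h import *
from workcell import readout,camera
c=camera("wrist");cv2.imwrite("pics/w1.png",c["pixels"][:,:,::-1])
o=readout.get_obs();T=R.from_quat(o["tool_rot"]).as_matrix();print(o["clock"],o["eef_pos"],o["grip_width"],T.round(3).tolist())
for q in ([.44,-.101,.09],[.536,-.093,.09]):print((T.T@(np.array(q)-o["eef_pos"])*1000).round())
```

```text
0.15 [ 0.13747209 -0.48022846  0.2305998 ] 0.08545030183309228 [[0.961, 0.275, -0.0], [0.275, -0.961, 0.002], [-0.0, -0.002, -1.0]]
[ 395. -281.  141.]
[ 490. -262.  141.]
```

View pics/w1.png

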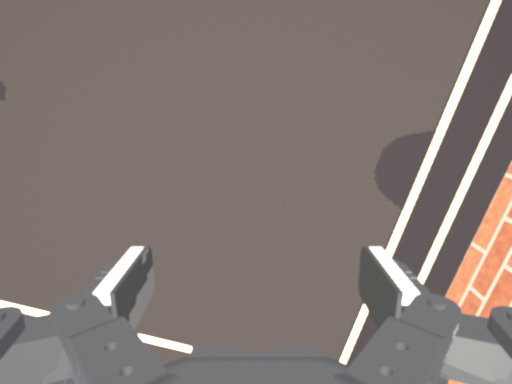

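The call was refused and the arm has not moved; the wrist view shows only bare table and the open fingers. The rows left out "spin", so I'll retry with every field filled in.

Emit:
jog_arm --motion '[{"x": 50,"y": -36,"z": 5,"spin": 0,"fingers": 1},{"x": 100,"y": -71,"z": 10,"spin": 0,"fingers": 1},{"x": 150,"y": -107,"z": 15,"spin": 0,"fingers": 1},{"x": 200,"y": -143,"z": 20,"spin": 0,"fingers": 1},{"x": 250,"y": -178,"z": 25,"spin": 0,"fingers": 1},{"x": 300,"y": -214,"z": 31,"spin": 0,"fingers": 1},{"x": 350,"y": -250,"z": 31,"spin": 0,"fingers": 1},{"x": 395,"y": -282,"z": 31,"spin": 0,"fingers": 1}]'

```text
clock: 1.15
eef_pos: [0.4406, -0.0989, 0.2001]
tool_rot: [0.99, 0.139, -0.0, 0.0]
ft_force: [1.6, -1.3, 0.7]
grip_width: -0.0003
grasp_force: 0.0
```

Emit:
jog_arm --motion '[{"x": 0,"y": 0,"z": 55,"spin": 0,"fingers": 1},{"x": 0,"y": 0,"z": 110,"spin": 0,"fingers": 1},{"x": 20,"y": 4,"z": 110,"spin": 0,"fingers": 1},{"x": 34,"y": 7,"z": 110,"spin": 0,"fingers": 1},{"x": 48,"y": 9,"z": 110,"spin": 0,"fingers": 1},{"x": 61,"y": 12,"z": 110,"spin": 0,"fingers": 1},{"x": 74,"y": 15,"z": 110,"spin": 0,"fingers": 1},{"x": 86,"y": 17,"z": 110,"spin": 0,"fingers": 1}]'

```text
clock: 2.15
eef_pos: [0.5282, -0.0936, 0.0906]
tool_rot: [0.99, 0.139, 0.0, 0.0]
ft_force: [-0.1, 0.8, 0.5]
grip_width: -0.0002
grasp_force: 0.0
```

Emit:
jog_arm --motion '[{"x": -25,"y": -5,"z": 0,"spin": 0,"fingers": 1},{"x": -25,"y": -5,"z": -55,"spin": 0,"fingers": 1},{"x": -20,"y": -10,"z": -110,"spin": 0,"fingers": 1},{"x": 14,"y": -48,"z": -110,"spin": 0,"fingers": 1},{"x": 47,"y": -86,"z": -110,"spin": 0,"fingers": 1},{"x": 80,"y": -124,"z": -110,"spin": 0,"fingers": 1},{"x": 114,"y": -163,"z": -110,"spin": 0,"fingers": 1},{"x": 114,"y": -163,"z": -110,"spin": 0,"fingers": 1}]'

```text
clock: 3.15
eef_pos: [0.5931, 0.0981, 0.1996]
tool_rot: [0.99, 0.141, 0.0, -0.0]
ft_force: [0.2, -1.0, 0.1]
grip_width: -0.0001
grasp_force: 0.0
```

Run:
```python
from h import *
from workcell import readout,camera
a=camera("scene")["pixels"][100:290,130:360,::-1];cv2.imwrite("pics/s2.png",cv2.resize(a,None,fx=3,fy=3,interpolation=cv2.INTER_CUBIC))
```

```text
(no output)
```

View pics/s2.png

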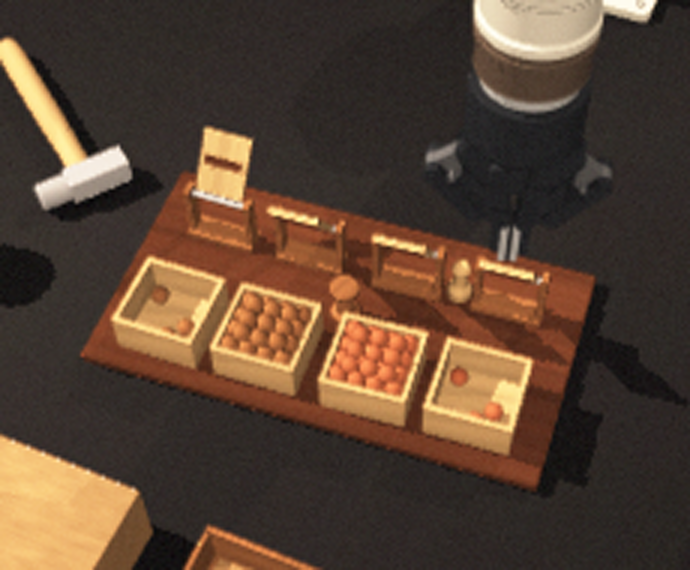

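The third tag now leans to its bin (edge-on near (305,220) in the crop), and the bobbin and stamp are still standing. Next is the first tag, pushed from the bin side.

Emit:
jog_arm --motion '[{"x": 0,"y": 0,"z": 55,"spin": 0,"fingers": 1},{"x": 0,"y": 0,"z": 110,"spin": 0,"fingers": 1},{"x": -20,"y": -4,"z": 110,"spin": 0,"fingers": 1},{"x": -34,"y": -7,"z": 110,"spin": 0,"fingers": 1},{"x": -48,"y": -9,"z": 110,"spin": 0,"fingers": 1},{"x": -61,"y": -12,"z": 110,"spin": 0,"fingers": 1},{"x": -74,"y": -15,"z": 110,"spin": 0,"fingers": 1},{"x": -88,"y": -17,"z": 110,"spin": 0,"fingers": 1}]'

```text
clock: 4.2
eef_pos: [0.5019, 0.0858, 0.0905]
tool_rot: [0.99, 0.138, 0.0, 0.0]
ft_force: [1.6, 0.2, -0.6]
grip_width: -0.0004
grasp_force: 2.0
```

Emit:
jog_arm --motion '[{"x": 25,"y": 5,"z": 0,"spin": 0,"fingers": 1},{"x": 25,"y": 5,"z": -55,"spin": 0,"fingers": 1},{"x": 25,"y": 5,"z": -110,"spin": 0,"fingers": 1},{"x": 25,"y": 5,"z": -160,"spin": 0,"fingers": 1},{"x": 0,"y": -45,"z": -160,"spin": 0,"fingers": 1},{"x": -25,"y": -95,"z": -160,"spin": 0,"fingers": 1},{"x": -50,"y": -140,"z": -160,"spin": 0,"fingers": 1},{"x": -50,"y": -140,"z": -160,"spin": 0,"fingers": 1}]'

```text
clock: 5.2
eef_pos: [0.4299, 0.1634, 0.2507]
tool_rot: [0.985, 0.169, -0.004, -0.018]
ft_force: [0.6, 0.2, 0.2]
grip_width: 0.0
grasp_force: 0.0
```

Run:
```python
from h import *
from workcell import readout,camera
a=camera("scene")["pixels"][100:290,130:360,::-1];b=camera("top")["pixels"][130:250,170:370,::-1]
a=cv2.resize(a,(400,330),interpolation=cv2.INTER_CUBIC);b=cv2.resize(b,(400,330),interpolation=cv2.INTER_CUBIC);cv2.imwrite("pics/s3.png",np.hstack([a,b]))
```

```text
(no output)
```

View pics/s3.png

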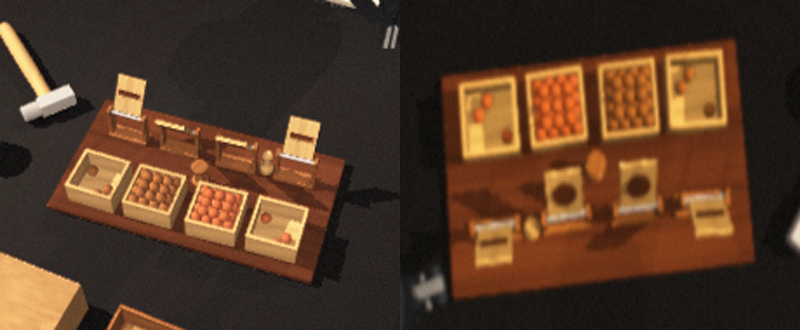

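In the top view (right half), both full bins now show discs (~(565,195), (638,187)) and both empty bins show bars (~(493,243), (712,212)). The bobbin and stamp are standing and the arm is clear.

```bash
python3 -c "
from workcell import bot;print(bot.job_done())"
```

```text
the job is handed in; nothing more can be done
None
```

Job handed in at about 5 s on the clock: I flipped the two wrong tags, so both full bins now show the disc and both nearly empty bins show the bar; the final pictures show the right tags, bobbin and stamp undisturbed, and the arm went nowhere near the other bench items.

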